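# Run out the bobbin-rest board and hold it

## Task

Take the square-footed handle out of the wooden rack and plug it fully down into the square socket on the board that lies on the low stand. Then slide the board straight out over the stand's front edge, away from the robot, until the dark line across the board lies right above that edge. Out there the board would tip off by itself, so never let it tip: finish while still gripping the plugged-in handle, holding the board flat and still on the stand, and leave the other things where they are.

Things in the scene. Friction and masses are not known exactly. Their poses are not given: they have to be found in the camera images.
- stand: Low dark wooden stand, fixed to the table: flat top 260 (its x) by 150 (its y) mm, 70 mm high. Origin at the centre of its underside, z up; its x points outward, from the robot's side to the front edge. No rails or stops on its top.
- stand_edge (a point): Middle of the stand's front (outer) top edge, the one farthest from the robot; at x = 130, z = 70 mm in the stand's frame, same axes as the stand. The edge runs along y.
- board: Loose pale plank 320 (x) by 110 by 16 mm, 0.6 kg, flat on the stand, jutting a little over the front edge, within 0.06 rad of the stand's x. Origin: centre of underside; x outward along its length. A 12 mm high steel bar across its outer end makes it tip outward before the mark is reached. On its inner end, centred at x = -120, a 64 by 64 mm socket block rises 26 mm above the plank.
- board_mark (a point): Middle of the 4 mm wide dark line across the board's upper face and sides, 190 mm from the board's outer end, at x = -30, z = 16 mm in the board's frame; axes as the board. At the start it lies 80 to 130 mm inward of the front edge.
- socket (a point): Centre of the mouth of the square hole in the socket block: 22 by 22 mm, sides parallel to the board's, 26 mm deep; at x = -120, y = 0, z = 42 mm in the board's frame, axes as the board.
- rack: Dark wooden block 150 (x) by 70 (y) by 30 mm high, fixed to the table on the left or right of the stand, with two 27 mm square holes at x = -40 and +40 mm in its frame. Origin at the centre of its underside. The handle stands in one hole, a round-footed peg with a ball knob in the other.
- handle: Pale wooden handle, 0.07 kg, upright in the rack, square to it within 0.05 rad. Origin: centre of the underside of its 40 by 40 by 8 mm collar, z up. Below: square foot 20 by 20, 24 mm long, its last 6 mm tapered. Above: grip 40 (x) by 24 (y), 8 to 60 mm above the origin, pinch across the 24. Fully plugged the collar rests on the socket block, any quarter turn. It fits loosely and can pull out upward.
- knob_peg: Bystander: round-footed wooden peg in the other rack hole, 40 mm round collar, 30 mm ball on top 57 mm above the collar's underside, which is its origin.
- bobbin_box: Bystander: open plywood box of lace bobbins, 140 by 100 by 45 mm, on the side of the stand where the rack is not. Origin at the centre of its underside.
- spool: Bystander: spool of thread, 48 mm across, 52 mm high, origin at the centre of its underside.
- pin_jar: Bystander: small glass jar with a metal cap, 56 mm across, 55 mm high, origin at the centre of its underside.
Not all that is in view belongs to the job. Leave any pink or turquoise look-alike of the handle alone.

How it is judged:
By the outcome, as a careful person would: the job done as asked, in the order asked, and still so for the second after the job is handed in, while the arm keeps its last pose, push and grip.
It also fails if it takes over 48 s, if anything falls off the work surface, if the arm or the gripper's body presses on something with over 40 N, if the wrist force passes 120 N, or if a joint passes its speed limit or range.

## Robot

A 6-joint arm with a two-finger parallel gripper is mounted at the origin on the work surface. World frame = base frame: x ahead of the robot, y to its left, z up, the work surface at z = 0. Lengths are in m, angles in rad, forces in N, time in s.
With the tool pointing down it reaches from about 0.4 to 0.825 m from the base axis. Payload 7 kg.
Tool frame: the origin (TCP) lies at the centre of the arm's flange, where the gripper is bolted on; the fingertips stand 178 mm ahead of it and the grasp point (between the pads) lies arm.tcp_to_grasp ahead of it (arm.tcp_to_grasp is the distance from the TCP to the grasp point, in m); z points along the fingers, y is the direction in which the jaws open and shut (so a half turn about z gives the same grasp; the last joint's range is limited). The gripper opens to 88 mm and grips with 3 to 60 N. Pads are 19 mm wide; open, the fingers measure 130 mm over their backs; the gripper's body (78 mm by 193 mm) begins 47 mm behind the grasp point.
Start: joints at [1.573, 0.359, 0.012, 0, -1.224, -0.288], TCP at [0.19, 0.648, 0.405] pointing down, gripper open.
Joint ranges: [-3.07, 3.07], [-1.43, 2.12], [-1.02, 1.25], [-3.03, 1.67], [-3.05, -0], [-3.03, 3.03]. Speed limits (rad/s): [2.39, 2.39, 3.01, 3.14, 3.14, 3.14].

## Interface

Orientations are given as [roll, pitch, yaw] about the fixed x, y, z axes, in that order (R = Rz(yaw) Ry(pitch) Rx(roll)).
In Python, from station import arm gives the robot as it stands.
- The arm moves only by the tool move_arm, never from a script. Its argument "deltas" is a list of rows, each a list of 6 numbers: the shift along the world's x, y, z in mm, then the turn, a rotation vector about the world's x, y, z in degrees. In form: [[tx, ty, tz, ax, ay, az], ...]. A call has exactly 5 rows; each row shifts and turns the commanded pose from where the row before left it; what a row does not reach is not made up. A row lasts 1/12 s, in which the tool goes at most 41.7 mm and 7.16 degrees, less where a joint would pass 70% of its speed; a pose out of reach is approached as far as the arm can. A call with a gripper value outside its range is refused whole. "claw" is the closure in counts, from 0 (fully open) to 255 (shut), set as the call begins (left out, the last holds). The fingers move at their own pace and stop on an object; "squeeze" is the grip in N (left out, the last holds). Time passes only in rows, so rows that do not move let the fingers close, or fill a call up. It gives the time, the measured TCP pose, the force and the opening at its end, in the units of the state.
- arm.get_state(): the state, without advancing time (a new reading comes with each control period).
- arm.grab_frame(name): name is "scene" or "side" or "wrist"; returns the picture (384x512x3 uint8, red, green, blue); there is no depth.
- arm.calibration(name): a dict with "intrinsics" (3x3 intrinsics, pixels), "T" (4x4, takes a point from camera to world coordinates); the wrist camera has in their place "mount" (4x4, takes a point from camera to tool coordinates, whose origin is the TCP and whose axes are the flange's). Camera axes: x right, y up, looking along -z (the intrinsics and any distortion apply to the point x, -y, -z); pixel columns grow to the right and rows downward; lengths in m; the calibration is good to about 2 mm. A picture is of the moment at which its call begins: read the wrist's pose just before it. calibration takes no time and is no camera call.
- arm.job_done(): hands the job in, once; it reports no verdict.
Trained networks look in the newest picture that a camera, given by its name, has taken for a name from the list of things; names that differ only in an ending like _2 or _b are one class to them, and where a whole thing is asked for, a point or a joint stands for the part that bears it (a point fixed in the world has none). Each returns a list of dicts, best first, with "score" (0 to 1); they miss things now and then, are a little off and sometimes report something else, mostly with a low value. They report only what shows in the picture. A call takes as long as a camera call. They do not tell look-alikes from the thing itself.
- arm.spot_in(thing, camera): "xy" ([column, row] in pixels, amid what is visible of it).
- arm.masks_of(thing, camera): "pixels" (384x512 bool, what is visible of it) and "xy" ([column, row] in pixels, amid what is visible of it).
- arm.spot_point(thing, camera): "xy" ([column, row] in pixels: a listed point, or the origin of a listed thing).
The state is a dict: "t": time; "q": joint angles; "qd": joint speeds; "joint_efforts": joint torques, N m; "eef_pos": TCP position; "ee_rot": TCP orientation; "force": force on the tool from outside, world axes, zero at the start; "moment": the same for the moment, N m; "width": finger opening in m.
Only numpy, scipy, OpenCV 4.12 (cv2) and the standard library are available. Lean on these libraries where they do the work, as an engineer would, in place of code of your own. Each camera call takes 0.05 s, during which the arm holds its last target. There are 200 camera calls.

## Working session

There is one attempt and no reset: what is moved stays moved. The work goes in short steps, Python scripts to look and compute and a tool call to move; the robot and the scene stay as the last step left them, time stands still between calls to the robot, and variables do not carry over. Pictures are saved under pics/ and viewed, about 8 in all and at most 12, crops included, and the job is handed in when it is done.

Besides the shell and the picture viewer there is one more tool, called after "Call:" as name([rows], argument=value, ...), one row to a line, values as JSON. move_arm: Moves the arm, as the interface text tells. Its arguments: {"type":"object","properties":{"deltas":{"type":"array","items":{"type":"array","items":{"type":"number"}}},"claw":{"type":"number"},"squeeze":{"type":"number"}},"required":["deltas"]}

```bash
mkdir -p pics
cat > h.py <<'E'
import numpy as np, cv2
from station import arm
from scipy.spatial.transform import Rotation as R
def cam(name, st=None):
    c=arm.calibration(name); K=np.array(c["intrinsics"])
    if "T" in c: return K,np.array(c["T"]),c
    st=st or arm.get_state(); T=np.eye(4); T[:3,:3]=R.from_euler('xyz',st["ee_rot"]).as_matrix(); T[:3,3]=st["eef_pos"]
    return K,T@np.array(c["mount"]),c
def back(name,uv,z,st=None):
    K,T,_=cam(name,st); p=np.linalg.inv(K)@np.array([uv[0],uv[1],1.]); d=T[:3,:3]@np.array([p[0],-p[1],-p[2]])
    o=T[:3,3]; return o+d*(z-o[2])/d[2]
def proj(name,P,st=None):
    K,T,_=cam(name,st); q=np.linalg.inv(T)@np.append(P,1); p=K@np.array([q[0],-q[1],-q[2]]); return p[:2]/p[2]
def save(img,f): cv2.imwrite("pics/"+f,cv2.cvtColor(img,cv2.COLOR_RGB2BGR))
E
python3 - <<'E'
from h import *
s=arm.get_state(); print(s); print(arm.tcp_to_grasp)
a=arm.grab_frame("scene"); b=arm.grab_frame("side")
img=np.hstack([a,b]); save(cv2.resize(a,(800,600)),"scene0.png"); save(cv2.resize(b,(800,600)),"side0.png")
np.savez("f0.npz",a=a,b=b)
for c in("scene","side"):
    print(c,arm.calibration(c))
    for t in("stand_edge","board_mark","socket","handle","knob_peg","rack","stand","board","bobbin_box","spool","pin_jar"):
        print(c,t,[(np.round(x["xy"],1).tolist(),round(x["score"],2)) for x in arm.spot_point(t,c)][:3])
print(arm.calibration("wrist"))
E
```

```text
{'t': 0.0, 'q': array([ 1.57308120e+00,  3.59358596e-01,  1.10448019e-02, -3.69249181e-04,
       -1.22411918e+00, -2.88153000e-01]), 'qd': array([ 1.30760969e-03,  3.01590450e-04, -9.28718686e-05,  2.50859195e-04,
        4.77109220e-04,  1.36606725e-03]), 'joint_efforts': array([ 8.34954608e-05, -5.82722247e+01,  2.93058103e+01,  6.99725792e+00,
        6.95596682e-03, -1.44915562e-04]), 'eef_pos': array([0.19025179, 0.64741261, 0.40373119]), 'ee_rot': array([ 3.13992484e+00, -1.32344275e-04, -2.85993763e-01]), 'force': array([ 0.45240344, -0.17902457,  0.4678248 ]), 'moment': array([-0.02195772,  0.00750922,  0.00370137]), 'width': 0.08734475427998134}
0.1593
scene {'intrinsics': array([[488.10613471,   0.        , 260.17951665],
       [  0.        , 488.10613471, 187.96435447],
       [  0.        ,   0.        ,   1.        ]]), 'T': array([[ 0.89572602, -0.37378357,  0.24075038,  0.88211112],
       [ 0.44433674,  0.77144454, -0.45545382, -0.6378433 ],
       [-0.01548442,  0.51493607,  0.85708872,  1.21140706],
       [ 0.        ,  0.        ,  0.        ,  1.        ]])}
sc
[... 1376 characters left out ...]
, 304.3], 0.33)]
side bobbin_box [([228.9, 138.0], 0.57), ([276.5, 192.8], 0.22)]
side spool [([276.2, 138.9], 0.51)]
side pin_jar [([273.2, 140.1], 0.61), ([300.4, 286.9], 0.58)]
{'intrinsics': array([[306.7089465 ,   0.        , 248.53221944],
       [  0.        , 306.7089465 , 187.36486788],
       [  0.        ,   0.        ,   1.        ]]), 'mount': array([[-3.30589017e-04,  9.67515453e-01,  2.52811667e-01,
         6.72278207e-02],
       [ 9.99999900e-01,  2.43722463e-04,  3.74918354e-04,
        -3.15346465e-04],
       [ 3.01123418e-04,  2.52811766e-01, -9.67515437e-01,
         2.01561917e-02],
       [ 0.00000000e+00,  0.00000000e+00,  0.00000000e+00,
         1.00000000e+00]])}
```

View pics/scene0.png

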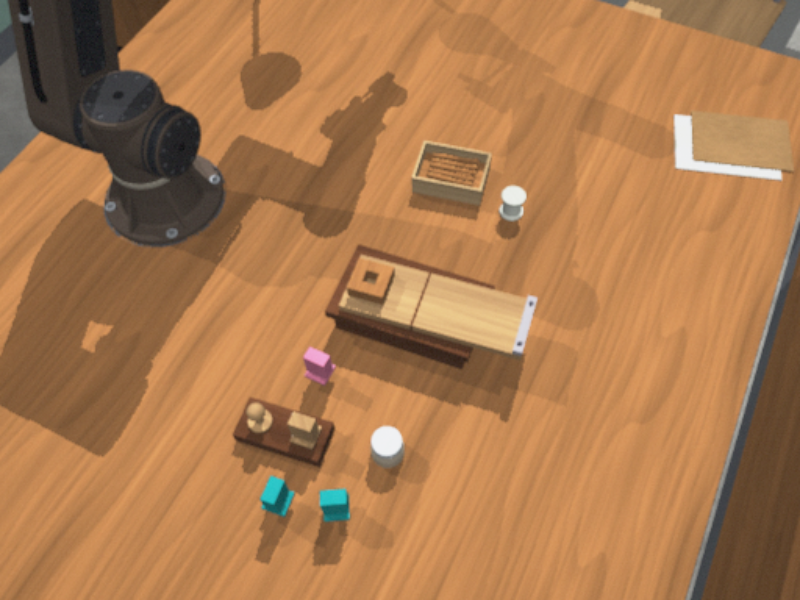

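View pics/side0.png

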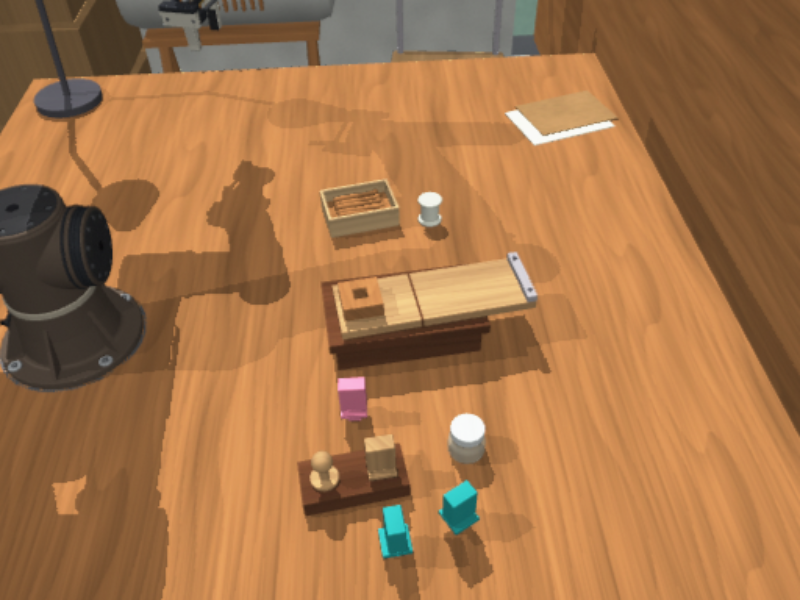

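Scene view, in 800-px coordinates: the pale handle stands in the rack at (303,430), with the ball-knob peg beside it at (258,415). The look-alikes are pink at (318,365) and turquoise at (277,495) and (335,503). The board's socket is at (371,280) and its mark at (421,300). I choose the pale one in the rack.

Run:
```python
from h import *
d=np.load("f0.npz")
a=d["a"][225:345,100:300]; b=d["b"][225:365,170:330]
save(np.hstack([cv2.resize(a,(500,300),interpolation=cv2.INTER_CUBIC),cv2.resize(b,(300,300),interpolation=cv2.INTER_CUBIC)]),"crop0.png")
def tri(u,v):
    A=[];y=[]
    for n,p in(("scene",u),("side",v)):
        K,T,_=cam(n);q=np.linalg.inv(K)@np.array([*p,1.]);dd=T[:3,:3]@np.array([q[0],-q[1],-q[2]]);dd/=np.linalg.norm(dd)
        M=np.eye(3)-np.outer(dd,dd);A.append(M);y.append(M@T[:3,3])
    return np.linalg.lstsq(np.vstack(A),np.hstack(y),rcond=None)[0]
S=1.5625
print("socket",tri((235.7,177.1),(229.7,186.7)),back("scene",(235.7,177.1),.112),back("side",(229.7,186.7),.112))
print("mark",back("scene",(268.3,188.2),.086),back("side",(265.7,186.9),.086))
print("stand",back("scene",(265.4,201.8),0),back("side",(257.9,213.7),0))
print("rack",back("scene",(181.1,277.8),0),back("side",(225.9,315.6),0))
print("knob",back("scene",(163.7,269.7),.03),back("side",(204.7,305.7),.03))
print("bobbin",back("scene",(284,115.2),0),"jar",back("scene",(248,291.4),0))
for c,near in (("scene",(194,275)),("side",(243,293))):
    for t,z in (("board",.086),("rack",.03),("handle",.09),("stand",.07)):
        for m in arm.masks_of(t,c)[:4]:
            ys,xs=np.nonzero(m["pixels"])
            if len(xs)<20: continue
            P=np.array([back(c,p,z)[:2] for p in zip(xs,ys)],np.float32)
            r=cv2.minAreaRect(P*1000); print(c,t,round(m["score"],2),np.round(m["xy"]),len(xs),np.round(r[0]),np.round(r[1]),round(r[2],1))
```

```text
socket [ 0.50067331 -0.05437783  0.11847141] [ 0.4995375  -0.05181378  0.112     ] [ 0.49949577 -0.04650471  0.112     ]
mark [ 0.5859709  -0.03094704  0.086     ] [ 0.5911295  -0.02767419  0.086     ]
stand [ 0.57562935 -0.02878574  0.        ] [ 0.5687708 -0.040758   0.       ]
rack [ 0.47751289 -0.32970471  0.        ] [ 0.4789856  -0.34142208  0.        ]
knob [ 0.43580101 -0.33824504  0.03      ] [ 0.4345805  -0.33167181  0.03      ]
bobbin [0.49009759 0.28053097 0.        ] jar [ 0.65146051 -0.28553294  0.        ]Traceback (most recent call last):
  File "<stdin>", line 23, in <module>
  File "h.py", line 10, in back
    K,T,_=cam(name,st); p=np.linalg.inv(K)@np.array([uv[0],uv[1],1.]); d=T[:3,:3]@np.array([p[0],-p[1],-p[2]])
          ~~~^^^^^^^^^
  File "h.py", line 5, in cam
    c=arm.calibration(name); K=np.array(c["intrinsics"])
ValueError: time passes only in moves, steps and waits
```

View pics/crop0.png

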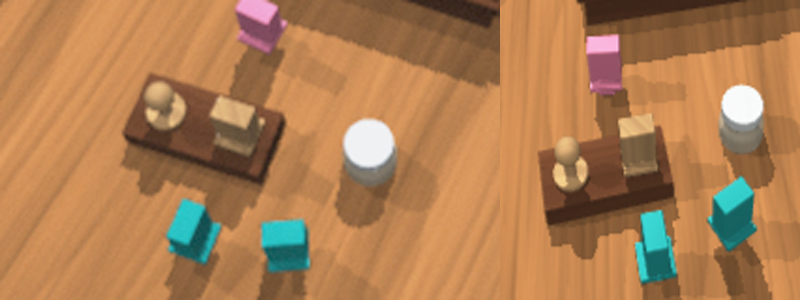

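The crop confirms it: in the left half, the pale handle is at (237,122) in the rack beside the ball-knob peg at (162,105), and the pink and turquoise ones stand free. I'm moving above the board to get a wrist view.

Call:
move_arm([
  [20.5, -34, 2.3, 0, 0, 0.82],
  [20.5, -34, 2.3, 0, 0, 0.82],
  [20.5, -34, 2.3, 0, 0, 0.82],
  [20.5, -34, 2.3, 0, 0, 0.82],
  [20.5, -34, 2.3, 0, 0, 0.82],
], claw=0)

```text
t: 1.67
eef_pos: [0.2934, 0.4759, 0.4163]
ee_rot: [-3.141, -0.0, -0.213]
force: [0.7, 0.5, 0.0]
width: 0.0874
```

Call:
move_arm([
  [20.5, -34, 2.3, 0, 0, 0.82],
  [20.5, -34, 2.3, 0, 0, 0.82],
  [20.5, -34, 2.3, 0, 0, 0.82],
  [20.5, -34, 2.3, 0, 0, 0.82],
  [20.5, -34, 2.3, 0, 0, 0.82],
])

```text
t: 2.08
eef_pos: [0.3958, 0.3057, 0.4282]
ee_rot: [-3.141, -0.0, -0.142]
force: [1.0, 0.7, 0.4]
width: 0.0879
```

Call:
move_arm([
  [20.5, -34, 2.3, 0, 0, 0.82],
  [20.5, -34, 2.3, 0, 0, 0.82],
  [20.5, -34, 2.3, 0, 0, 0.82],
  [20.5, -34, 2.3, 0, 0, 0.82],
  [20.5, -34, 2.3, 0, 0, 0.82],
])

```text
t: 2.5
eef_pos: [0.4983, 0.1357, 0.4398]
ee_rot: [-3.141, -0.001, -0.07]
force: [0.5, 0.3, 0.3]
width: 0.0877
```

Call:
move_arm([
  [20.5, -34, 2.3, 0, 0, 0.82],
  [20.5, -34, 2.3, 0, 0, 0.82],
  [20.5, -34, 2.3, 0, 0, 0.82],
  [20.5, -34, 2.3, 0, 0, 0.82],
  [20.5, -34, 2.3, 0, 0, 0.82],
])

```text
t: 2.92
eef_pos: [0.6009, -0.0344, 0.451]
ee_rot: [-3.141, -0.001, 0.001]
force: [0.5, 0.9, 0.2]
width: 0.0875
```

```bash
python3 - <<'E'
import re
s=open("h.py").read()
s=s.replace("def cam(","_C={}\ndef cal(n):\n    if n not in _C: _C[n]=arm.calibration(n)\n    return _C[n]\ndef cam(").replace("    c=arm.calibration(name);","    c=cal(name);")
open("h.py","w").write(s)
E
python3 - <<'E'
from h import *
s=arm.get_state(); w=arm.grab_frame("wrist"); save(cv2.resize(w,(800,600)),"w1.png"); np.savez("w1.npz",w=w,pos=s["eef_pos"],rot=s["ee_rot"],q=s["q"]); print(s["q"],s["eef_pos"])
for t,z in(("stand_edge",.07),("board_mark",.086),("socket",.112),("board",.07),("rack",0)):
    for x in arm.spot_point(t,"wrist")[:2]: print(t,np.round(x["xy"],1),round(x["score"],2),back("wrist",x["xy"],z,s))
E
```

```text
[ 2.67094194e-01  2.13025403e-01 -8.43743492e-02  9.08460525e-06
 -1.27284450e+00  1.30483724e+00] [ 0.60094025 -0.03441603  0.45101092]
board_mark [253.4 177.6] 0.96 [ 0.59003197 -0.03940179  0.086     ]
board_mark [242.4 149.1] 0.6 [ 0.62289483 -0.0268636   0.086     ]
socket [261.5 255.2] 0.82 [ 0.50526209 -0.04865965  0.112     ]
board [241.7 147.9] 0.65 [ 0.62220154 -0.02571875  0.07      ]
```

View pics/w1.png

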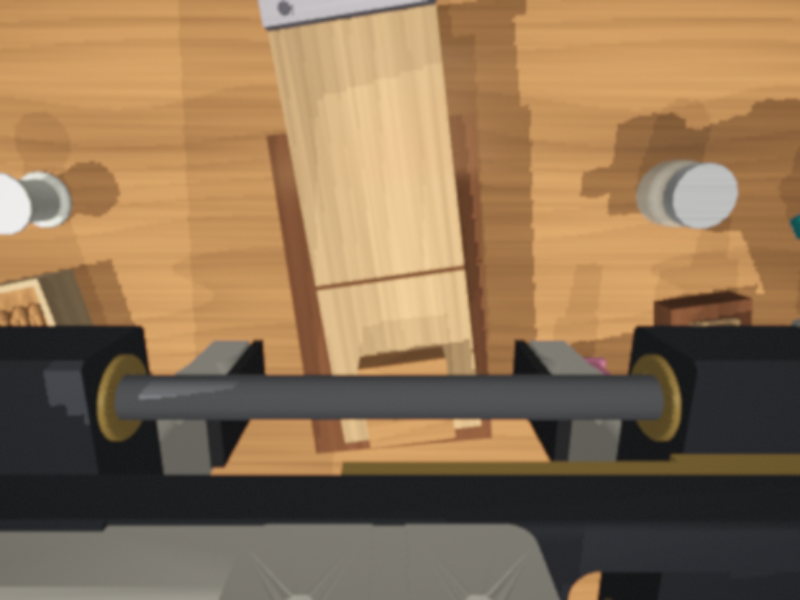

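The wrist view, in 800-px coordinates, shows the board's mark from (316,288) to (465,267), the stand's front-left corner near (268,135) and its front-right near (455,115). The socket is hidden behind the gripper bar at about (405,390). The board is yawed a few degrees.

Run:
```python
from h import *
d=np.load("w1.npz"); s=dict(eef_pos=d["pos"],ee_rot=d["rot"]); S=.64
B=lambda p,z: back("wrist",(p[0]*S-.2,p[1]*S-.2),z,s)[:2]
def ang(a,b): v=b-a; return np.degrees(np.arctan2(v[1],v[0]))
ml,mr=B((316,288),.086),B((465,267),.086); print("mark",ml,mr,(ml+mr)/2,"yaw",ang(mr,ml)-90,np.linalg.norm(ml-mr))
a,b=B((345,443),.086),B((272,50),.086); print("left",a,b,ang(a,b))
a,b=B((482,428),.086),B((439,20),.086); print("right",a,b,ang(a,b))
fl=B((268,135),.07);fr=B((455,115),.07);rl=B((318,450),.07);rr=B((490,437),.07)
print("stand",fl,fr,rl,rr,"yaw",ang(rl,fl),ang(rr,fr),ang(fr,fl)-90,np.linalg.norm(fl-fr),np.linalg.norm(fl-rl), "edge mid",(fl+fr)/2,"ctr",(fl+fr+rl+rr)/4)
g=cv2.resize(d["w"][40:300,140:340],None,fx=3,fy=3)
# socket/mark in the two fixed cams, for handle: top seen in crop0
for n,p,z in (("scene",(100+237/2.5,225+107/2.5),.098),("side",(170+(636-500)/1.875,225+123/2.143),.098)): print("handle top",back(n,p,z))
f=np.load("f0.npz")
# rack corners (top face) in scene crop
for q in((150,76),(284,117),(262,170),(126,125)): print("rack c",back("scene",(100+q[0]/2.5,225+q[1]/2.5),.03))
```

```text
mark [0.58223427 0.02008594] [ 0.59820691 -0.08977154] [ 0.59022059 -0.0348428 ] yaw 8.272502871291351 0.11101257159549352
left [0.45289998 0.00144123] [0.74334795 0.04296429] 8.135996435191114
right [ 0.46657096 -0.10880893] [ 0.76115364 -0.06625824] 8.219181885233619
stand [0.69122122 0.05276683] [ 0.70482674 -0.08076522] [0.43617964 0.02620574] [ 0.44874803 -0.11945906] yaw 5.945586375910948 8.59246899942567 5.817761646995891 0.1342233925835866 0.2564209400796636 edge mid [ 0.69802398 -0.0139992 ] ctr [ 0.57024391 -0.03031293]
handle top [ 0.52696424 -0.31806259  0.098     ]
handle top [ 0.52052287 -0.3235884   0.098     ]
rack c [ 0.4058089  -0.30875852  0.03      ]
rack c [ 0.55420371 -0.28675784  0.03      ]
rack c [ 0.5618045  -0.34555133  0.03      ]
rack c [ 0.41281412 -0.36547997  0.03      ]
```

Call:
move_arm([
  [30, 0, -15, 0, 0, 4],
  [30, 0, -15, 0, 0, 4],
  [15, 0, -10, 0, 0, 0],
  [0, 0, 0, 0, 0, 0],
  [0, 0, 0, 0, 0, 0],
])

```text
t: 3.63
eef_pos: [0.6753, -0.0308, 0.4094]
ee_rot: [3.142, 0.002, 0.142]
force: [0.1, 1.0, -0.1]
width: 0.088
```

Run:
```python
from h import *
s=arm.get_state(); w=arm.grab_frame("wrist"); save(cv2.resize(w,(800,600),interpolation=cv2.INTER_CUBIC),"w2.png"); np.savez("w2.npz",w=w,pos=s["eef_pos"],rot=s["ee_rot"])
for t,z in(("board_mark",.086),("socket",.112),("stand_edge",.07)):
    for x in arm.spot_point(t,"wrist")[:2]: print(t,np.round(x["xy"],1),round(x["score"],2),back("wrist",x["xy"],z,s))
```

```text
board_mark [241.6 253.6] 0.77 [ 0.58828902 -0.03502646  0.086     ]
```

View pics/w2.png

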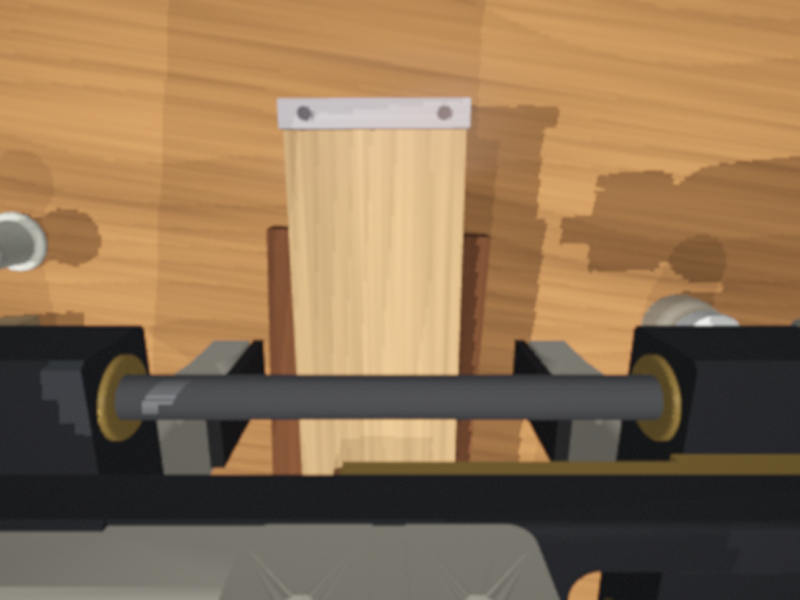

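This view shows the stand's front corners at (268,228) and (490,236). The socket is still behind the gripper, because the camera sees ahead of the tool. I'm moving back for it.

Call:
move_arm([
  [-40, -5, 4, 0, 0, 0],
  [-40, -5, 4, 0, 0, 0],
  [-40, -5, 4, 0, 0, 0],
  [-40, -5, 4, 0, 0, 0],
  [-40, -5, 4, 0, 0, 0],
])

```text
t: 4.25
eef_pos: [0.4728, -0.0578, 0.4314]
ee_rot: [-3.141, -0.002, 0.14]
force: [-0.9, -1.9, 1.6]
width: 0.0878
```

Call:
move_arm([
  [-15, 0, 0, 0, 0, 0],
  [0, 0, 0, 0, 0, 0],
  [0, 0, 0, 0, 0, 0],
  [0, 0, 0, 0, 0, 0],
  [0, 0, 0, 0, 0, 0],
])

```text
t: 4.67
eef_pos: [0.4608, -0.0572, 0.4309]
ee_rot: [-3.142, -0.001, 0.14]
force: [1.1, -0.3, -0.7]
width: 0.0876
```

Run:
```python
from h import *
s=arm.get_state(); w=arm.grab_frame("wrist"); save(cv2.resize(w,(800,600),interpolation=cv2.INTER_CUBIC),"w3.png"); np.savez("w3.npz",w=w,pos=s["eef_pos"],rot=s["ee_rot"])
for t,z in(("board_mark",.086),("socket",.112),("stand_edge",.07),("rack",0),("handle",.03)):
    for x in arm.spot_point(t,"wrist")[:2]: print(t,np.round(x["xy"],1),round(x["score"],2),back("wrist",x["xy"],z,s))
d=np.load("w2.npz"); s2=dict(eef_pos=d["pos"],ee_rot=d["rot"])
fl,fr=[back("wrist",(p[0]*.64-.2,p[1]*.64-.2),.07,s2)[:2] for p in((268,228),(490,236))]
v=fl-fr; print("front",fl,fr,np.linalg.norm(v),np.degrees(np.arctan2(v[1],v[0]))-90,(fl+fr)/2)
```

```text
board_mark [243.7  41.7] 0.68 [ 0.58824676 -0.03391132  0.086     ]
socket [247.  134.7] 0.86 [ 0.50217334 -0.04930011  0.112     ]
socket [446.   35.3] 0.19 [ 0.61369972 -0.21284237  0.112     ]
rack [442.5 174.7] 0.69 [ 0.47634141 -0.32251542  0.        ]
handle [369.7 160.3] 0.81 [ 0.48522029 -0.20657112  0.03      ]
front [0.69165131 0.05312358] [ 0.70721138 -0.0940362 ] 0.14798011610778763 6.03579458281331 [ 0.69943135 -0.02045631]
```

View pics/w3.png

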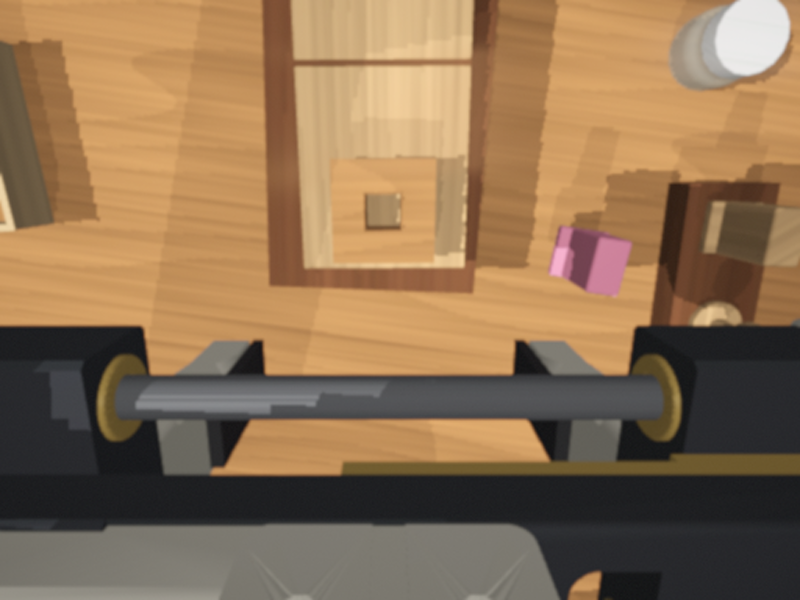

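The socket hole is at (383,210), with the mark at y≈62, the pink look-alike at (592,262), and the real handle on the rack at (760,232). Next is the same relative view over the handle.

Call:
move_arm([
  [3, -39, -3, 0, 0, 0],
  [3, -39, -3, 0, 0, 0],
  [3, -39, -3, 0, 0, 0],
  [3, -39, -3, 0, 0, 0],
  [3, -39, -3, 0, 0, 0],
])

```text
t: 5.38
eef_pos: [0.4754, -0.2543, 0.4154]
ee_rot: [3.142, 0.0, 0.141]
force: [0.7, 1.1, -0.4]
width: 0.0875
```

Call:
move_arm([
  [3, -39, -3, 0, 0, 0],
  [3, -39, -2, 0, 0, 0],
  [0, 0, 0, 0, 0, 0],
  [0, 0, 0, 0, 0, 0],
  [0, 0, 0, 0, 0, 0],
], claw=80)

```text
t: 5.8
eef_pos: [0.4812, -0.3307, 0.4099]
ee_rot: [-3.141, 0.001, 0.139]
force: [-1.1, -0.3, -0.4]
width: 0.0624
```

Run:
```python
from h import *
s=arm.get_state(); w=arm.grab_frame("wrist"); save(cv2.resize(w,(800,600),interpolation=cv2.INTER_CUBIC),"w4.png"); np.savez("w4.npz",w=w,pos=s["eef_pos"],rot=s["ee_rot"]); print(s["eef_pos"],s["ee_rot"],s["width"],s["q"])
for t,z in(("rack",0),("handle",.03)):
    for x in arm.spot_point(t,"wrist")[:3]: print(t,np.round(x["xy"],1),round(x["score"],2),back("wrist",x["xy"],z,s))
```

```text
[ 0.48123202 -0.3306759   0.40989327] [-3.14083635e+00  1.28489797e-03  1.38800989e-01] 0.062381157457065864 [-2.67414613e-01  2.06961685e-01 -1.86390684e-01 -2.02391111e-04
 -1.17892314e+00  1.97708888e+00]
rack [243.2 162.7] 0.81 [ 0.47805881 -0.3232142   0.        ]
handle [242. 133.] 0.94 [ 0.51776755 -0.31700192  0.03      ]
handle [341.1 132. ] 0.94 [ 0.53473918 -0.43042032  0.03      ]
handle [146.2 150.4] 0.91 [ 0.48218017 -0.20813346  0.03      ]
```

View pics/w4.png

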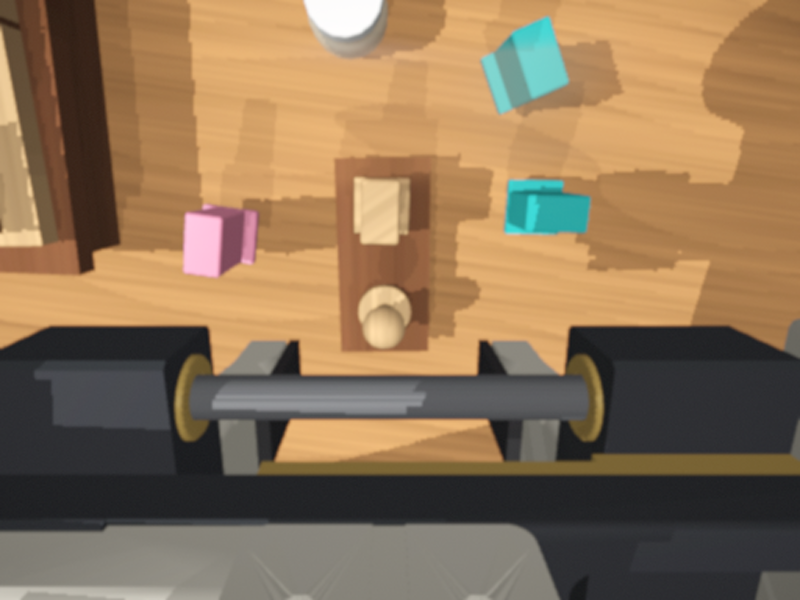

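The handle's top face centre is at (380,211), flanked by pink (212,240) and turquoise (548,207) and (525,65). The knob peg is at (384,325), and the rack lies almost parallel to the tool.

Run:
```python
from h import *
d=np.load("w4.npz"); s=dict(eef_pos=d["pos"],ee_rot=d["rot"])
B=lambda p,z,s=s: back("wrist",(p[0]*.64-.2,p[1]*.64-.2),z,s)[:2].round(4)
for p in((360,180),(399,178),(399,242),(362,244),(380,211)): print(B(p,.09))
print("collar y",B((354,211),.038),B((410,211),.038))
print("rack",B((335,160),.03),B((342,350),.03),B((430,157),.03),B((428,350),.03))
d=np.load("w3.npz"); s3=dict(eef_pos=d["pos"],ee_rot=d["rot"]); 
for p in((365,192),(402,192),(402,229),(365,229),(383.5,210.5)): print("sock",B(p,.112,s3))
print("block",[B(p,.112,s3) for p in((331,158),(436,158),(434,263),(333,263))])
g=cv2.resize(np.load("w4.npz")["w"][100:170,210:280],(560,560),interpolation=cv2.INTER_CUBIC); g2=cv2.resize(np.load("w3.npz")["w"][95:175,205:285],(560,560),interpolation=cv2.INTER_CUBIC)[:, :240]
save(np.hstack([g,g2]),"c5.png")
```

```text
[ 0.538  -0.3043]
[ 0.5425 -0.3276]
[ 0.5037 -0.3332]
[ 0.4992 -0.3104]
[ 0.5212 -0.3188]
collar y [ 0.5139 -0.2998] [ 0.5196 -0.3401]
rack [ 0.5475 -0.2813] [ 0.4025 -0.303 ] [ 0.5591 -0.349 ] [ 0.412  -0.3712]
sock [ 0.5116 -0.0349]
sock [ 0.5148 -0.0573]
sock [ 0.4924 -0.0606]
sock [ 0.4892 -0.0377]
sock [ 0.5021 -0.0476]
block [array([ 0.5286, -0.0121]), array([ 0.5374, -0.0745]), array([ 0.474 , -0.0838]), array([ 0.465 , -0.0204])]
```

View pics/c5.png

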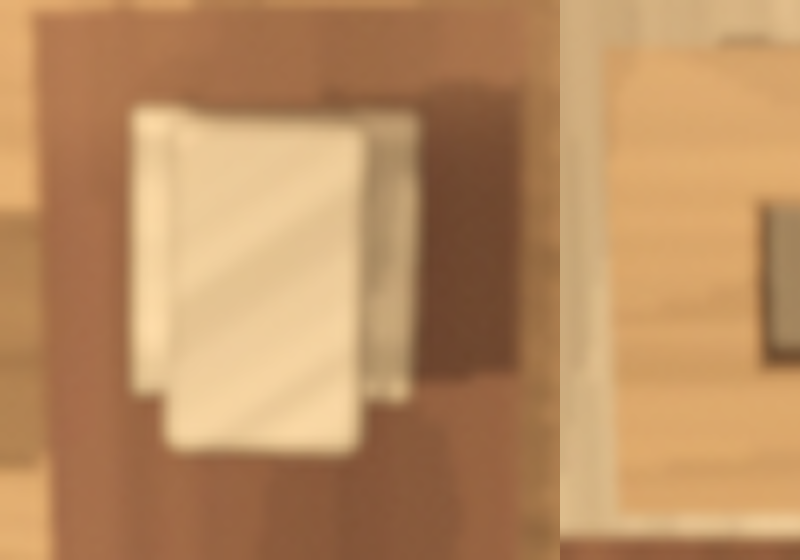

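Call:
move_arm([
  [8, 2.4, -25, 0, 0, -0.4],
  [8, 2.4, -25, 0, 0, -0.4],
  [8, 2.4, -25, 0, 0, -0.4],
  [8, 2.4, -25, 0, 0, -0.4],
  [7.5, 2.2, -25, 0, 0, -0.4],
])

```text
t: 6.37
eef_pos: [0.5215, -0.3172, 0.2854]
ee_rot: [3.141, -0.002, 0.107]
force: [-0.3, 0.5, -0.1]
width: 0.0601
```

Call:
move_arm([
  [0, 0, -15, 0, 0, 0],
  [0, 0, -15, 0, 0, 0],
  [0, 0, -15, 0, 0, 0],
  [0, 0, -15, 0, 0, 0],
  [0, 0, 0, 0, 0, 0],
])

```text
t: 6.78
eef_pos: [0.5201, -0.317, 0.2233]
ee_rot: [-3.14, 0.003, 0.106]
force: [-0.7, 0.2, -0.1]
width: 0.0602
```

Call:
move_arm([
  [0, -1.8, 0, 0, 0, 0],
  [0, 0, 0, 0, 0, 0],
  [0, 0, 0, 0, 0, 0],
  [0, 0, 0, 0, 0, 0],
  [0, 0, 0, 0, 0, 0],
], claw=255, squeeze=35)

```text
t: 7.2
eef_pos: [0.521, -0.3204, 0.2266]
ee_rot: [3.141, -0.001, 0.105]
force: [-0.0, -0.9, 0.1]
width: 0.0319
```

Call:
move_arm([
  [0, 0, 0, 0, 0, 0],
  [0, 0, 0, 0, 0, 0],
  [0, 0, 0, 0, 0, 0],
  [0, 0, 0, 0, 0, 0],
  [0, 0, 0, 0, 0, 0],
])

```text
t: 7.62
eef_pos: [0.5209, -0.3205, 0.2262]
ee_rot: [3.141, -0.0, 0.105]
force: [-1.1, 1.7, 6.2]
width: 0.024
```

Call:
move_arm([
  [0, 0, 20, 0, 0, 0],
  [0, 0, 32, 0, 0, 0],
  [0, 0, 32, 0, 0, 0],
  [0, 0, 32, 0, 0, 0.5],
  [0, 0, 32, 0, 0, 1.6],
])

```text
t: 8.03
eef_pos: [0.5204, -0.3204, 0.3748]
ee_rot: [-3.141, 0.001, 0.142]
force: [0.4, -0.7, -0.2]
width: 0.0241
```

Call:
move_arm([
  [-2, 38, 1, 0, 0, 0],
  [-3, 38, 1, 0, 0, 0],
  [-3, 38, 0, 0, 0, 0],
  [-3, 38, 0, 0, 0, 0],
  [-3, 38, 0, 0, 0, 0],
])

```text
t: 8.45
eef_pos: [0.5061, -0.129, 0.3754]
ee_rot: [-3.141, 0.0, 0.141]
force: [1.1, 1.7, -0.6]
width: 0.0237
```

Call:
move_arm([
  [-3, 38, 0, 0, 0, 0],
  [-2, 38, 0, 0, 0, 0],
  [0, 6.5, 0, 0, 0, 0],
  [0, 0, 0, 0, 0, 0],
  [0, 0, 0, 0, 0, 0],
])

```text
t: 8.87
eef_pos: [0.5017, -0.0475, 0.3756]
ee_rot: [3.142, 0.0, 0.143]
force: [0.1, -0.7, -0.2]
width: 0.0238
```

Run:
```python
from h import *
s=arm.get_state(); print(s["t"],s["eef_pos"],s["ee_rot"],s["force"],s["width"])
a=arm.grab_frame("scene"); b=arm.grab_frame("side"); np.savez("f1.npz",a=a,b=b)
for c in("scene","side"):
    for t in("socket","handle"): print(c,t,[(np.round(x["xy"],1).tolist(),round(x["score"],2)) for x in arm.spot_point(t,c)][:4])
    print(c,"pred socket",proj(c,[.502,-.0476,.112]),"pred handle origin",proj(c,[*s["eef_pos"][:2],s["eef_pos"][2]-.1593-.035]))
f=np.hstack([cv2.resize(a[110:210,185:285],(400,400),interpolation=cv2.INTER_CUBIC),cv2.resize(b[120:220,180:280],(400,400),interpolation=cv2.INTER_CUBIC)]); save(f,"c6.png")
```

```text
8.8667 [ 0.5017322  -0.04751195  0.37555258] [3.14158302e+00 2.39928863e-04 1.43475705e-01] [ 0.14608735 -0.74468782 -0.18146504] 0.02377737484748427
scene socket [([236.5, 175.9], 0.65)]
scene handle [([215.7, 324.4], 0.83), ([179.6, 317.6], 0.76), ([236.5, 165.6], 0.63)]
scene pred socket [237.25300706 176.2378953 ] pred handle origin [235.6607142  161.61403175]
side socket []
side handle [([293.9, 329.9], 0.94), ([222.5, 258.6], 0.88), ([248.6, 348.7], 0.58), ([230.4, 170.3], 0.53)]
side pred socket [230.70845038 186.94980962] pred handle origin [228.96180344 166.27781627]
```

View pics/c6.png

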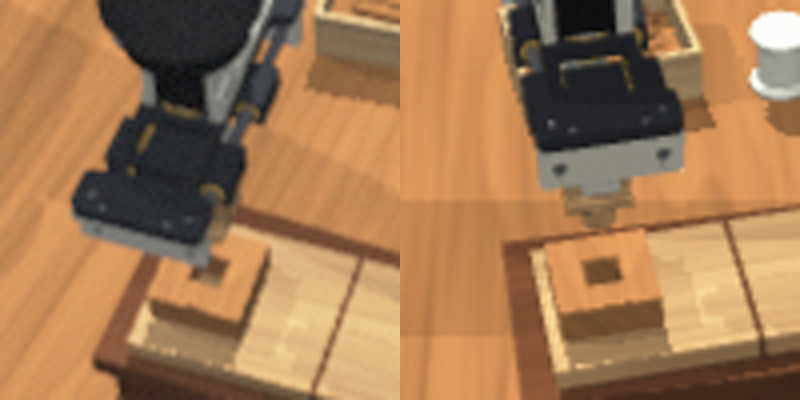

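The foot hovers over the hole: in the side half the hole is at (603,269) and the foot at x≈598, matching the prediction to within 1 px. Going down carefully.

Call:
move_arm([
  [0, 0, -12, 0, 0, 0],
  [0, 0, -12, 0, 0, 0],
  [0, 0, -12, 0, 0, 0],
  [0, 0, -4, 0, 0, 0],
  [0, 0, -2, 0, 0, 0],
])

```text
t: 9.58
eef_pos: [0.5016, -0.0485, 0.3329]
ee_rot: [3.141, 0.002, 0.141]
force: [1.0, -0.7, -0.8]
width: 0.0239
```

Call:
move_arm([
  [0, 0, -2, 0, 0, 0],
  [0, 0, -2, 0, 0, 0],
  [0, 0, -2, 0, 0, 0],
  [0, 0, 0, 0, 0, 0],
  [0, 0, 0, 0, 0, 0],
])

```text
t: 10.0
eef_pos: [0.5019, -0.0479, 0.3279]
ee_rot: [3.142, -0.0, 0.142]
force: [-0.2, -1.3, -0.9]
width: 0.0239
```

Call:
move_arm([
  [0, 0, -2, 0, 0, 0],
  [0, 0, -2, 0, 0, 0],
  [0, 0, -2, 0, 0, 0],
  [0, 0, 0, 0, 0, 0],
  [0, 0, 0, 0, 0, 0],
])

```text
t: 10.42
eef_pos: [0.5018, -0.0479, 0.3215]
ee_rot: [3.142, 0.0, 0.142]
force: [-0.4, 0.0, 0.4]
width: 0.0238
```

Call:
move_arm([
  [0, 0, -2, 0, 0, 0],
  [0, 0, -2, 0, 0, 0],
  [0, 0, -2, 0, 0, 0],
  [0, 0, 0, 0, 0, 0],
  [0, 0, 0, 0, 0, 0],
])

```text
t: 10.83
eef_pos: [0.5018, -0.0479, 0.3155]
ee_rot: [3.142, 0.0, 0.142]
force: [0.2, -0.1, -0.1]
width: 0.024
```

Smooth entry with no contact force. Continuing until the collar seats.

Call:
move_arm([
  [0, 0, -2, 0, 0, 0],
  [0, 0, -2, 0, 0, 0],
  [0, 0, -1, 0, 0, 0],
  [0, 0, -1, 0, 0, 0],
  [0, 0, 0, 0, 0, 0],
])

```text
t: 11.25
eef_pos: [0.5017, -0.0479, 0.3094]
ee_rot: [3.142, 0.0, 0.142]
force: [0.1, 0.6, 0.3]
width: 0.0239
```

Call:
move_arm([
  [0, 0, -0.5, 0, 0, 0],
  [0, 0, -0.5, 0, 0, 0],
  [0, 0, -0.5, 0, 0, 0],
  [0, 0, 0, 0, 0, 0],
  [0, 0, 0, 0, 0, 0],
])

```text
t: 11.67
eef_pos: [0.5018, -0.0479, 0.3082]
ee_rot: [3.142, -0.0, 0.142]
force: [0.5, -0.7, -1.0]
width: 0.0238
```

Call:
move_arm([
  [0, 0, -0.5, 0, 0, 0],
  [0, 0, -0.5, 0, 0, 0],
  [0, 0, -0.5, 0, 0, 0],
  [0, 0, 0, 0, 0, 0],
  [0, 0, 0, 0, 0, 0],
])

```text
t: 12.08
eef_pos: [0.5017, -0.0479, 0.3081]
ee_rot: [3.141, -0.001, 0.142]
force: [-6.6, 1.1, 14.2]
width: 0.0237
```

```bash
python3 -c "
from h import *
s=arm.get_state();print(s['force'],s['moment'],s['eef_pos'])"
```

```text
[-6.61459531  1.12993689 14.24555138] [ 0.73964249  2.33358031 -0.04586385] [ 0.50172579 -0.04788196  0.30811997]
```

The collar is seated: 14 N press at z = 0.308, as predicted. I'm firming the grip and starting to slide along the stand's x (yaw 6°).

Call:
move_arm([
  [0, 0, 0, 0, 0, 0],
  [1, 0.1, 0, 0, 0, 0],
  [2, 0.2, 0, 0, 0, 0],
  [3, 0.3, 0, 0, 0, 0],
  [4, 0.4, 0, 0, 0, 0],
], squeeze=55)

```text
t: 12.5
eef_pos: [0.5071, -0.0479, 0.3082]
ee_rot: [3.141, 0.012, 0.142]
force: [-33.0, 0.2, 42.2]
width: 0.024
```

Call:
move_arm([
  [4, 0.42, 0, 0, 0, 0],
  [4, 0.42, 0, 0, 0, 0],
  [4, 0.42, 0, 0, 0, 0],
  [4, 0.42, 0, 0, 0, 0],
  [4, 0.42, 0, 0, 0, 0],
])

```text
t: 12.92
eef_pos: [0.5274, -0.0467, 0.3082]
ee_rot: [3.139, 0.012, 0.142]
force: [-28.1, -2.3, 36.6]
width: 0.0241
```

Call:
move_arm([
  [4, 0.42, 0.3, 0, 0, 0],
  [4, 0.42, 0.3, 0, 0, 0],
  [4, 0.42, 0.3, 0, 0, 0],
  [4, 0.42, 0, 0, 0, 0],
  [4, 0.42, 0, 0, 0, 0],
])

```text
t: 13.33
eef_pos: [0.5488, -0.044, 0.3082]
ee_rot: [3.14, 0.008, 0.141]
force: [-19.2, -1.5, 20.3]
width: 0.0238
```

Call:
move_arm([
  [4, 0.42, 0, 0, 0, 0],
  [4, 0.42, 0, 0, 0, 0],
  [4, 0.42, 0, 0, 0, 0],
  [4, 0.42, 0, 0, 0, 0],
  [4, 0.42, 0, 0, 0, 0],
])

```text
t: 13.75
eef_pos: [0.5691, -0.0418, 0.3083]
ee_rot: [3.14, 0.008, 0.141]
force: [-15.9, -2.6, 18.8]
width: 0.0238
```

Call:
move_arm([
  [4, 0.42, 0, 0, 0, 0],
  [4, 0.42, 0, 0, 0, 0],
  [4, 0.42, 0, 0, 0, 0],
  [4, 0.42, 0, 0, 0, 0],
  [4, 0.42, 0, 0, 0, 0],
])

```text
t: 14.17
eef_pos: [0.5892, -0.0396, 0.3082]
ee_rot: [3.14, 0.007, 0.141]
force: [-15.4, -0.8, 17.2]
width: 0.0238
```

Call:
move_arm([
  [4, 0.42, 0, 0, 0, 0],
  [4, 0.42, 0, 0, 0, 0],
  [2, 0.2, 0, 0, 0, 0],
  [0, 0, 0, 0, 0, 0],
  [0, 0, 0, 0, 0, 0],
])

```text
t: 14.58
eef_pos: [0.5997, -0.0385, 0.3082]
ee_rot: [3.14, 0.006, 0.142]
force: [-13.4, -1.0, 14.2]
width: 0.0239
```

Run:
```python
from h import *
s=arm.get_state(); print(s["t"],s["eef_pos"],s["ee_rot"],s["force"],s["moment"])
w=arm.grab_frame("wrist"); a=arm.grab_frame("scene"); b=arm.grab_frame("side"); np.savez("f2.npz",w=w,a=a,b=b,pos=s["eef_pos"],rot=s["ee_rot"])
for c in("wrist","scene","side"):
    for t,z in(("board_mark",.086),("stand_edge",.07)):
        for x in arm.spot_point(t,c)[:2]: print(c,t,np.round(x["xy"],1),round(x["score"],2),back(c,x["xy"],z,s))
t=cv2.resize(w[:230,60:440],(800,484),interpolation=cv2.INTER_CUBIC)
save(t,"w7.png")
save(np.hstack([cv2.resize(a[150:250,210:310],(400,400),interpolation=cv2.INTER_CUBIC),cv2.resize(b[150:250,210:310],(400,400),interpolation=cv2.INTER_CUBIC)]),"c7.png")
```

```text
14.5833 [ 0.5996808  -0.03847021  0.30824566] [3.14044296 0.00590324 0.14155734] [-13.4139765   -1.02433912  14.23844588] [-0.80999861  4.86420593  0.05902426]
wrist board_mark [249.7  71.6] 0.77 [ 0.68629609 -0.02656289  0.086     ]
scene board_mark [301.7 199.5] 0.76 [ 0.68080663 -0.02377841  0.086     ]
scene board_mark [289.2 112.2] 0.41 [0.52700258 0.23232816 0.086     ]
side board_mark [302.2 185.5] 0.89 [ 0.6853289  -0.02988191  0.086     ]
side board_mark [258.9 212.7] 0.42 [ 0.56797779 -0.11634514  0.086     ]
```

View pics/w7.png

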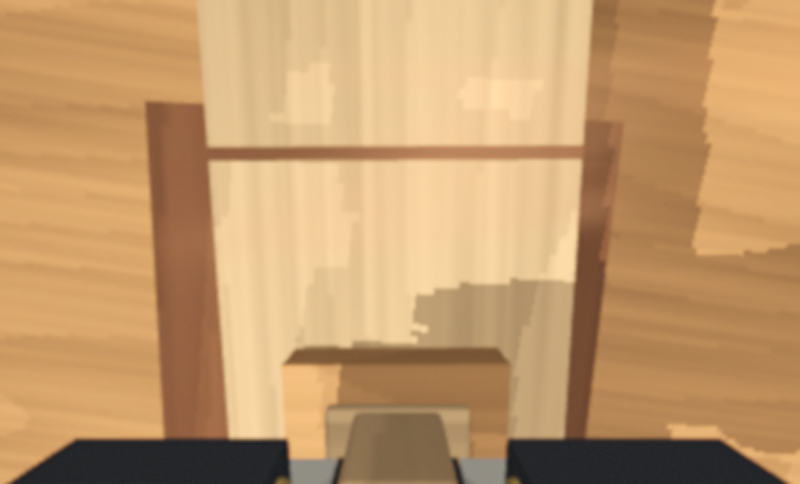

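The wrist crop shows the mark from (207,153) to (582,151), the stand's front corners at (147,102) and (622,123), and the handle seated in its block at (395,440).

```bash
cat > m.py <<'E'
from h import *
import sys
def rel(f,ml,mr,fl,fr):
    d=np.load(f); s=dict(eef_pos=d["pos"],ee_rot=d["rot"]); k=380/800
    B=lambda p,z: back("wrist",(60+p[0]*k-.25,p[1]*k-.25),z,s)[:2]
    ml,mr,fl,fr=B(ml,.086),B(mr,.086),B(fl,.07),B(fr,.07)
    v=fl-fr; n=np.array([v[1],-v[0]])/np.linalg.norm(v); m=(ml+mr)/2; u=ml-mr
    print("mark",m,np.linalg.norm(u),"yaw",np.degrees(np.arctan2(u[1],u[0]))-90,"front",(fl+fr)/2,np.linalg.norm(v),"yaw",np.degrees(np.arctan2(v[1],v[0]))-90)
    print("gap mm",1000*n@(fl-m),"ends",1000*n@(fl-ml),1000*n@(fl-mr),"lat",1000*v/np.linalg.norm(v)@(m-(fl+fr)/2))
E
python3 - <<'E'
from m import *
rel("f2.npz",(207,153),(582,151),(147,102),(622,123))
# mark predicted from handle
p=np.load("f2.npz")["pos"]; print(p[:2]+.09*np.array([np.cos(np.radians(8)),np.sin(np.radians(8))]))
E
```

```text
mark [ 0.68586992 -0.02501253] 0.1101656805215015 yaw 8.383417294543236 front [ 0.69851375 -0.02033484] 0.1484963192293403 yaw 5.751466534611765
gap mm 13.048943181454723 ends 15.578350122802025 10.519536240107312 lat -3.387062074978841
[ 0.68880492 -0.02594463]
```

View pics/c7.png

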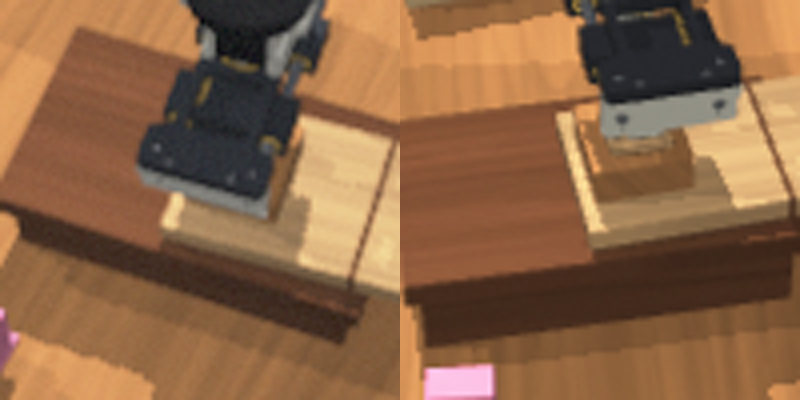

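The board is flat with the handle seated. About 12–13 mm remain, so I'll advance 11 and measure again.

Call:
move_arm([
  [2, 0.2, 0, 0, 0, 0],
  [3, 0.3, 0, 0, 0, 0],
  [3, 0.3, 0, 0, 0, 0],
  [2, 0.2, 0, 0, 0, 0],
  [1, 0.1, 0, 0, 0, 0],
])

```text
t: 15.45
eef_pos: [0.6105, -0.0373, 0.3083]
ee_rot: [3.14, 0.007, 0.142]
force: [-15.8, -0.5, 16.4]
width: 0.024
```

Call:
move_arm([
  [0, 0, 0, 0, 0, 0],
  [0, 0, 0, 0, 0, 0],
  [0, 0, 0, 0, 0, 0],
  [0, 0, 0, 0, 0, 0],
  [0, 0, 0, 0, 0, 0],
])

```text
t: 15.87
eef_pos: [0.6105, -0.0374, 0.3083]
ee_rot: [3.141, 0.006, 0.142]
force: [-12.8, -1.5, 14.3]
width: 0.0239
```

Run:
```python
from h import *
s=arm.get_state(); print(s["t"],s["eef_pos"],s["ee_rot"],s["force"],s["moment"])
w=arm.grab_frame("wrist"); np.savez("f3.npz",w=w,pos=s["eef_pos"],rot=s["ee_rot"])
save(cv2.resize(w[:230,60:440],(800,484),interpolation=cv2.INTER_CUBIC),"w8.png")
```

```text
15.8667 [ 0.61046541 -0.03735299  0.30825793] [3.14053294 0.00617505 0.14159983] [-12.76576218  -1.47737702  14.31707018] [-0.67619743  5.09419625  0.04471206]
```

View pics/w8.png

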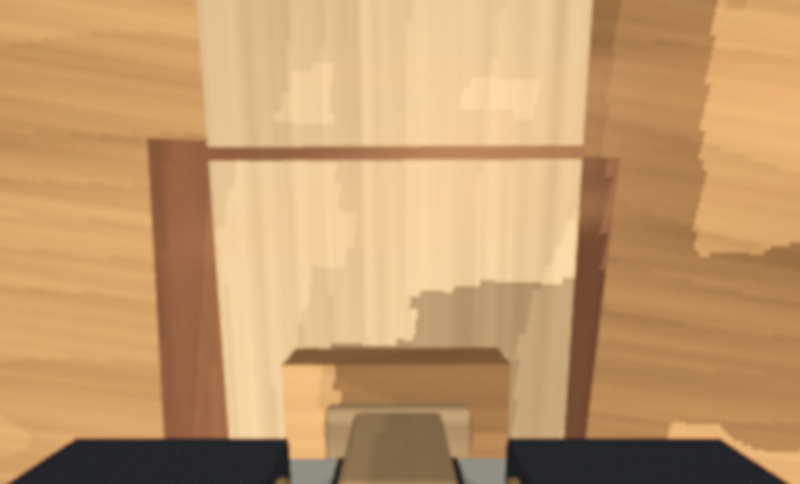

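The mark is still at (207,153)–(582,151), and the stand corners are now at (149,140) and (618,159).

Run:
```python
from m import *
rel("f3.npz",(207,153),(582,151),(149,140),(618,159))
p=np.load("f3.npz")["pos"]; print("mark from handle",p[:2]+.09*np.array([np.cos(np.radians(8.3)),np.sin(np.radians(8.3))]))
```

```text
mark [ 0.69659011 -0.02387923] 0.11015944598787629 yaw 8.385313757839057 front [ 0.69842154 -0.02033629] 0.14863476910700632 yaw 5.917688706584471
gap mm 2.1869430144584885 ends 4.558393260569639 -0.18450723165277277 lat -3.3352315633021132
mark from handle [ 0.69952273 -0.02436093]
```

Call:
move_arm([
  [0.9, 0.1, 0, 0, 0, 0],
  [0.9, 0.1, 0, 0, 0, 0],
  [0, 0, 0, 0, 0, 0],
  [0, 0, 0, 0, 0, 0],
  [0, 0, 0, 0, 0, 0],
])

```text
t: 16.33
eef_pos: [0.6122, -0.0372, 0.3083]
ee_rot: [3.141, 0.006, 0.142]
force: [-14.1, -2.0, 15.1]
width: 0.0236
```

Call:
move_arm([
  [0, 0, 0, 0, 0, 0],
  [0, 0, 0, 0, 0, 0],
  [0, 0, 0, 0, 0, 0],
  [0, 0, 0, 0, 0, 0],
  [0, 0, 0, 0, 0, 0],
])

```text
t: 16.75
eef_pos: [0.6122, -0.0372, 0.3083]
ee_rot: [3.141, 0.006, 0.142]
force: [-14.4, -1.7, 15.6]
width: 0.0238
```

Run:
```python
from h import *
s=arm.get_state(); print(s["t"],s["eef_pos"],s["ee_rot"],s["force"],s["moment"],s["width"])
w=arm.grab_frame("wrist"); b=arm.grab_frame("side"); np.savez("f4.npz",w=w,pos=s["eef_pos"],rot=s["ee_rot"])
save(np.vstack([cv2.resize(w[40:110,60:440],(800,147),interpolation=cv2.INTER_CUBIC),cv2.resize(b[140:250,190:390],(800,440),interpolation=cv2.INTER_CUBIC)]),"w9.png")
```

```text
16.75 [ 0.61217931 -0.03717234  0.30828839] [3.14058928 0.00631176 0.14151493] [-14.43342757  -1.69720234  15.56007263] [-6.44683913e-01  5.30852111e+00  3.71757066e-03] 0.023849746444844232
```

Run:
```python
from h import *
a,b=[np.load(f)["w"] for f in("f3.npz","f4.npz")]
g=lambda i:cv2.cvtColor(i,cv2.COLOR_RGB2GRAY).astype(np.float32)
def match(r0,r1,c0,c1):
    t=g(a)[r0:r1,c0:c1]; m=cv2.matchTemplate(g(b)[r0-6:r1+6,c0-4:c1+4],t,cv2.TM_CCOEFF_NORMED); _,v,_,l=cv2.minMaxLoc(m)
    y=m[:,l[0]]; i=l[1]; sub=(y[i-1]-y[i+1])/(2*(y[i-1]-2*y[i]+y[i+1])) if 0<i<len(y)-1 else 0
    return l[0]-4, round(i-6+sub,2), round(v,3)
print("mark shift",match(62,84,165,330),"L corner",match(58,78,124,150),"R corner",match(66,90,344,362))
for t in("handle","board_mark","knob_peg","spool","pin_jar","bobbin_box"): print(t,[(np.round(x["xy"],1).tolist(),round(x["score"],2)) for x in arm.spot_point(t,"side")][:4])
d=arm.get_state(); print(d["t"],d["force"])
```

```text
mark shift (0, np.float32(0.03), 0.998) L corner (0, np.float32(2.66), 0.995) R corner (0, np.float32(2.16), 0.98)
handle [([224.9, 261.4], 0.96), ([293.2, 330.4], 0.71), ([253.0, 349.2], 0.67), ([274.6, 182.5], 0.58)]
board_mark [([305.5, 184.7], 0.63)]
knob_peg [([203.8, 304.6], 0.64)]
spool []
pin_jar [([294.9, 289.6], 0.73)]
bobbin_box [([227.8, 138.2], 0.92), ([226.3, 312.7], 0.17)]
17.15 [-14.49438207  -0.70709217  15.07882243]
```

```bash
python3 -c "
from station import arm
print(arm.job_done())"
```

```text
the job is handed in; nothing more can be done
None
```

I took the pale handle from the rack and plugged it fully into the board's socket. I then slid the board about 110 mm outward along the stand, pressing down all the way. I handed it in at about 17 s, still gripping the handle.

**Seating:** the collar met the socket block at the expected height, with no contact force on the way in. The press rose to about 42 N early in the slide, so I eased it back. It ended steady at about 15 N down and 14 N forward.

**Mark over edge:** the wrist camera showed 2.2 mm left to go, and I then moved the board another 1.7–1.8 mm, so about 0.4 mm should remain. The estimate from the handle's position put the mark about level with the edge or about 1 mm past it.

**Flat and still:** between the last two wrist pictures the mark shifted only 0.03 px relative to the gripper, so the board did not tip or move in that last step.

**Angle:** the board kept its starting angle of about 2.5° to the stand, so the ends of the line sit about 2.5 mm either side of the edge.

**What I could not check:** I had used up the 12 picture views, so I checked the last step only by numbers. In the final side picture the networks found the knob peg, pin jar, bobbin box and look-alikes about where they had been. The spool was not detected there, but I never went near it.

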